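# Next car model into the wind tunnel

## Task

The next car model is due in the wind tunnel. Lift the front car, on its tray, out of its lane of the roller rack and let the two behind it roll down to the stop; then fit its tray in the well of the tunnel's model bed, car facing the nozzle: hook the thin tongue at its nose end under the retaining lip with the tail raised, and swing the tail down until the tray lies flush in the well, and let go. Leave the other cars in their lane, and the vans and everything else on the bench as they are.

Things in the scene. Friction and masses are not known exactly. Their poses are not given: they have to be found in the camera images.
- car1_mid (a point): Front car, to be taken: white model car fixed on a plywood tray, 0.14-0.28 kg. Site on the centre line, half-way up: 27 mm above the tray's underside, near the centre of mass. -x nose, z up out of the tray. Flat sides 44 mm apart from 18 to 40 mm above the underside, x -20 to +44 mm (grip here, across); cabin 36 mm wide up to 53 mm; lower bonnet. 26 mm of bare tray each side. Starts tilted with the lane.
- car1_tongue (a point): Middle of the front edge of car1's tray, 2.5 mm above its underside; 71 mm ahead (-x) of and 24.5 mm below car1_mid in car1's axes. The tray is 124 mm long (x 0 to +124 from here) and 96 mm wide, 14 mm thick, but its first 18 mm at the nose end are a thin tongue, 5 mm thick, level with the underside.
- car2_mid (a point): Second car, same as car1, right behind it in the lane (124 mm up the slope). Site and axes as car1_mid.
- car3_mid (a point): Third car, same as car1, behind the second. Site and axes as car1_mid.
- lane_car: Roller lane of the three cars, one of two on the rack (which side varies). Origin on the bench under its front stop, mid-width; z up, +x level to its high rear end; 404 mm long, falls 0.122 rad towards -x, roughly to the robot. Free 20 mm rollers every 40 mm, tops 55 mm up at the stop. Stop and side rails (104 mm apart inside) stand 12 mm above the rollers, below a tray's top.
- lane_car_stop (a point): Inner face of lane_car's front stop, mid-width, at roller-top height. A freed tray rolls down by itself in 1 to 2 s until it meets this stop or the tray ahead. A tray at the stop has its car's mid point 68 mm up-lane (lane +x) and 35 mm above here. Axes as the lane's (level).
- lane_van: The other, identical lane, 170 mm beside lane_car centre to centre, with two box vans. Axes as lane_car.
- van1_mid (a point): Front box van: same tray, tall white box body 50 mm wide, 65 mm high over all. Not to be moved. Site as car1_mid.
- van2_mid (a point): Second box van, behind van1. Not to be moved. Site as car1_mid.
- tunnel: Open-jet wind tunnel with grey model bed, fixed. Origin on the bench under the well's centre; z up, +y downwind, nozzle towards -y. Bed 170 mm wide (x), y -150 to +95 mm, top 60 mm above the bench. Round nozzle: face at y -150 mm, 152 mm across, axis 137 mm up, top 213 mm; widens to 260 mm across (267 mm high) at y -310 mm, ends at y -660 mm.
- well (a point): Centre of the tray well's flat floor, 46 mm above the bench, axes as the tunnel's. Well 102 mm wide (x), 130 mm long (y -65 to +65), 14 mm deep. A tray that is home lies flat on this floor: car1_mid 27 mm above it, car1's -x along the tunnel's -y.
- lip (a point): Middle of the free lower edge of the steel retaining lip at the well's nozzle end: 53 mm to -y of the well's centre, 10 mm above its floor. The lip, 4 mm thick and flush with the bed's top, overhangs the well's end by 12 mm, a 10 mm high pocket below. The tongue goes in with the tail raised 10 to 15 deg (0.17 to 0.26 rad); a tray cannot drop in flat.
- rack: Aluminium frame under the two lanes, 330 mm wide, 400 mm long, fixed, no higher than the lanes. Origin on the bench midway between the lanes' origins; x to the rear.
- glue_gun: White hot-glue gun on its side, about 150 x 120 x 36 mm; leave it. Origin under its barrel.
- screwdriver: Screwdriver 170 mm long lying on the bench; leave it.
- tape: Cardboard tape core, 84 mm across, 24 mm high; leave it. Origin at its underside.
- jar: Glass jar 60 mm across, 75 mm high; leave it. Origin at its underside.
- caliper: Steel caliper 190 mm long lying on the bench; leave it.

How it is judged:
By the outcome, as a careful person would: the job done as asked, in the order asked, and still so for the second after the job is handed in, with the robot touching nothing.
It also fails if it takes over 48 s, if anything falls off the work surface, if the arm or the gripper's body presses on something with over 40 N, if the wrist force passes 120 N, or if a joint passes its speed limit or range.

## Robot

A 6-joint arm with a two-finger parallel gripper is mounted at the origin on the work surface. World frame = base frame: x ahead of the robot, y to its left, z up, the work surface at z = 0. Lengths are in m, angles in rad, forces in N, time in s.
With the tool pointing down it reaches from about 0.35 to 0.775 m from the base axis. Payload 7.3 kg.
Tool frame: the origin (TCP) lies between the finger pads; the fingertips stand 14 mm ahead of it and the grasp point (between the pads) lies 5 mm behind it; z points along the fingers, y is the direction in which the jaws open and shut (so a half turn about z gives the same grasp; the last joint's range is limited). The gripper opens to 92 mm and grips with 3 to 60 N. Pads are 19 mm wide; open, the fingers measure 130 mm over their backs; the gripper's body (75 mm by 190 mm) begins 47 mm behind the grasp point.
Start: joints at [1.1, 0.342, 1.524, -0, 1.275, -0.146], TCP at [0.168, 0.498, 0.241] pointing down, gripper open.
Joint ranges: [-2.53, 2.53], [-0.77, 2.02], [0.04, 2.7], [-1, 4.14], [0.28, 2.66], [-3.11, 3.11]. Speed limits (rad/s): [2.57, 2.57, 3.14, 3.14, 3.14, 3.14].

## Interface

Orientations are given as [roll, pitch, yaw] about the fixed x, y, z axes, in that order (R = Rz(yaw) Ry(pitch) Rx(roll)).
In Python, from cell import robot gives the robot as it stands.
- The arm moves only by the shell command python3 -m creep 'ROWS' [FORCE]. ROWS is JSON, a list that holds one entry, the list of rows, each a list of 7 numbers: the shift along the tool's x, y, z in cm, then the turn, a rotation vector about the tool's x, y, z in degrees, then the gripper command: -1 is shut, 1 is fully open, values between are in proportion. In form: [[[tx, ty, tz, wx, wy, wz, gripper], ...]]. A call has 1 to 8 rows; each row is the pose to reach, as a shift and turn from the pose measured when the call began, along the tool's axes at that moment; what a row does not reach only later rows make up. A row lasts 1/10 s, in which the tool goes at most 50 mm and 8.59 degrees, less where a joint would pass 70% of its speed; a pose out of reach is approached as far as the arm can. A call with a gripper value outside its range is refused whole. The fingers move at their own pace and stop on an object; FORCE is the grip in N (left out, the last holds). Time passes only in rows, so rows that repeat a pose let the fingers close. It gives the time, the measured TCP pose, the force and the opening at its end, in the units of the state.
- robot.observe(): the state, without advancing time (a new reading comes with each control period).
- robot.read_camera(name): name is "scene" or "top" or "wrist"; returns the picture (420x560x3 uint8, red, green, blue); there is no depth.
- robot.camera_params(name): a dict with "camera_matrix" (3x3 intrinsics, pixels), "k1" (the pictures are not rectified: a ray, as slopes to the right and down, at radius r is drawn at 1 + k1 r^2 times it, then the intrinsics apply), "R" (3x3) and "t" (3): a world point X has camera coordinates R X + t. Camera axes: x right, y down, z forward; pixel columns grow to the right and rows downward; lengths in m; the calibration is good to about 2 mm. A picture is of the moment at which its call begins: read the wrist's pose just before it. camera_params takes no time and is no camera call; for the wrist camera it gives the pose at the moment of the call.
- robot.hand_in(): hands the job in, once; it reports no verdict.
Trained networks look in the newest picture that a camera, given by its name, has taken for a name from the list of things; names that differ only in an ending like _2 or _b are one class to them, and where a whole thing is asked for, a point or a joint stands for the part that bears it (a point fixed in the world has none). Each returns a list of dicts, best first, with "score" (0 to 1); they miss things now and then, are a little off and sometimes report something else, mostly with a low value. They report only what shows in the picture. A call takes as long as a camera call.
- robot.look_for(camera, label): "centre" ([x, y, z] in m, in the coordinates of the camera as it stood for that picture, good to about 4 mm: the middle of the surface that is visible of it).
- robot.masks_of(camera, label): "mask" (420x560 bool, what is visible of it).
The state is a dict: "time": time; "qpos": joint angles; "qvel": joint speeds; "joint_efforts": joint torques, N m; "tool_pos": TCP position; "tool_rot": TCP orientation; "contact_force": force on the tool from outside, world axes, zero at the start; "torque": the same for the moment, N m; "opening": finger opening in m.
Only numpy, scipy, OpenCV 4.12 (cv2) and the standard library are available. Lean on these libraries where they do the work, as an engineer would, in place of code of your own. Each camera call takes 0.05 s, during which the arm holds its last target.

## Working session

There is one attempt and no reset: what is moved stays moved. The work goes in short steps, Python scripts to look and compute and a shell command to move; the robot and the scene stay as the last step left them, time stands still between calls to the robot, and variables do not carry over. Pictures are saved under pics/ and viewed, and the job is handed in when it is done.

```bash
ls; mkdir -p pics
python3 - <<'E'
from cell import robot
import cv2
s=robot.observe();print(s)
for n in("scene","top","wrist"):
    im=robot.read_camera(n);cv2.imwrite(f"pics/{n}0.png",im[:,:,::-1]);p=robot.camera_params(n);print(n,p)
print(robot.observe()['time'])
E
```

```text
pics
{'time': 0.0, 'qpos': array([ 1.09997460e+00,  3.42738082e-01,  1.52502556e+00, -1.80752242e-05,
        1.27540347e+00, -1.45980652e-01]), 'qvel': array([ 0.00133769, -0.0010871 , -0.00061923, -0.0005514 ,  0.00085716,
        0.00072835]), 'joint_efforts': array([-2.88789033e-04, -4.31228793e+01, -2.44219315e+01,  7.17765070e-02,
        5.58810204e-02, -7.15042916e-05]), 'tool_pos': array([0.16735263, 0.49719882, 0.240034  ]), 'tool_rot': array([-3.14003243e+00, -2.11924261e-04,  2.81675669e+00]), 'contact_force': array([0.53045465, 0.26877658, 0.24983021]), 'torque': array([0.04545505, 0.03781922, 0.00652051]), 'opening': 0.09154869090894126}
scene {'camera_matrix': array([[470.57643774,   0.        , 282.5813617 ],
       [  0.        , 470.57643774, 207.41504434],
       [  0.        ,   0.        ,   1.        ]]), 'k1': -0.05351431121747396, 'R': array([[ 0.64034023,  0.76795393,  0.01453126],
       [ 0.66256183, -0.54269336, -0.51623225],
       [-0.38855657,  0.34019213, -0.85632535]]), 't': array([-0.37574744, -0.30386858,  1.67175196])}
top {'camera_matrix': array([[465.46886916,   0.        , 272.90306125],
       [  0.        , 465.46886916, 211.03168729],
       [  0.        ,   0.        ,   1.        ]]), 'k1': -0.0011096334830942793, 'R': array([[-0.02662707, -0.99959398, -0.01014311],
       [-0.98834363,  0.02784613, -0.14967118],
       [ 0.14989285,  0.00603957, -0.9886838 ]]), 't': array([0.04392193, 0.54839356, 1.3312819 ])}
wrist {'camera_matrix': array([[294.16382145,   0.        , 276.94226595],
       [  0.        , 294.16382145, 213.41881118],
       [  0.        ,   0.        ,   1.        ]]), 'k1': -0.05582945957636492, 'R': array([[ 3.20252244e-01,  9.47332222e-01, -4.01808261e-04],
       [ 9.12612694e-01, -3.08401234e-01,  2.68377996e-01],
       [ 2.54119205e-01, -8.63153508e-02, -9.63313599e-01]]), 't': array([-0.52469772, -0.03307327,  0.38941287])}
0.15
```

View pics/scene0.png

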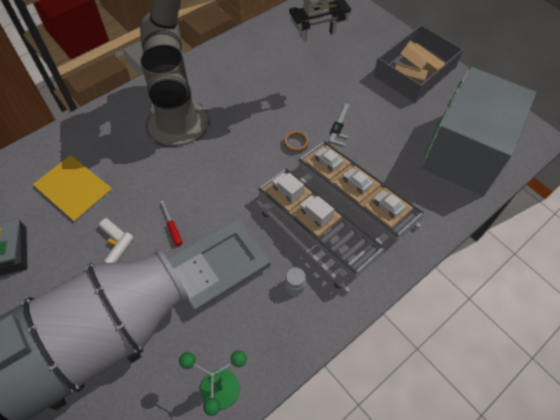

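View pics/top0.png

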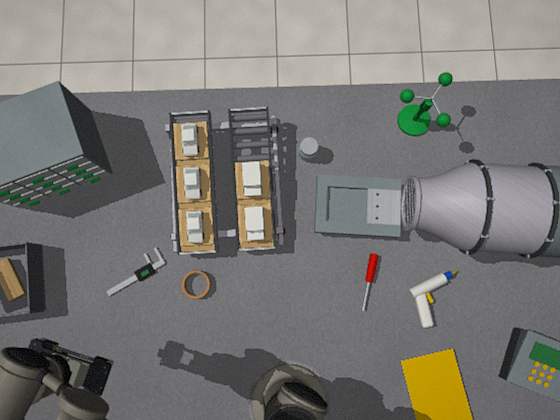

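View pics/wrist0.png

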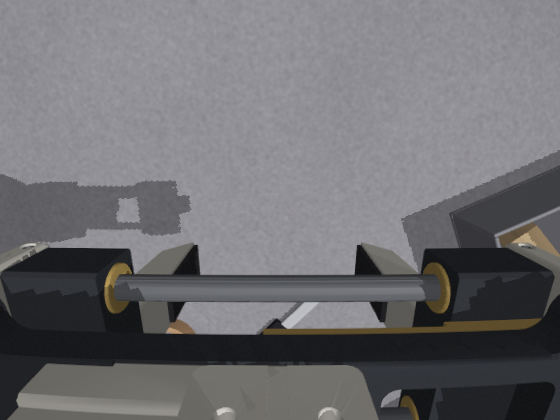

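The scene view shows car lane at upper right, around pixels (330,155) to (390,205), and the tunnel bed at (225,265). In the top view the front car is at (195,225), the bed well is at (345,203) and the nozzle is on the right. The wrist view shows only bench.

```bash
cat > h.py <<'E'
import numpy as np,cv2
from cell import robot
def px(P,X):
    X=np.atleast_2d(X);c=X@np.array(P['R']).T+P['t'];s=c[:,:2]/c[:,2:];r2=(s**2).sum(1,keepdims=True)
    d=s*(1+P['k1']*r2);K=P['camera_matrix'];return d*[K[0,0],K[1,1]]+[K[0,2],K[1,2]]
def plane(P,uv,z):
    K=P['camera_matrix'];d=(np.atleast_2d(uv)-[K[0,2],K[1,2]])/[K[0,0],K[1,1]];s=d.copy()
    for _ in range(10): s=d/(1+P['k1']*(s**2).sum(1,keepdims=True))
    R=np.array(P['R']);C=-R.T@P['t'];w=np.c_[s,np.ones(len(s))]@R;return C+w*((z-C[2])/w[:,2])[:,None]
def world(P,c): return np.array(P['R']).T@(np.array(c)-P['t'])
E
python3 - <<'E'
from h import *
for n in("top","scene"):
    P=robot.camera_params(n)
    for l in("car1_mid","car1_tongue","lane_car_stop","lane_car","van1_mid","well","lip","tunnel"):
        for d in robot.look_for(n,l)[:4]: print(n,l,round(d['score'],2),world(P,d['centre']).round(4))
print(robot.observe()['time'])
im=robot.read_camera("top")
cv2.imwrite("pics/a.png",cv2.resize(im[90:270,160:300],None,fx=4,fy=4,interpolation=cv2.INTER_CUBIC)[:600,:,::-1])
cv2.imwrite("pics/b.png",cv2.resize(im[150:260,300:440],None,fx=5,fy=5,interpolation=cv2.INTER_CUBIC)[:,:,::-1])
im=robot.read_camera("scene")
cv2.imwrite("pics/c.png",cv2.resize(im[190:310,160:300],None,fx=5,fy=5,interpolation=cv2.INTER_CUBIC)[:,:,::-1])
E
```

```text
top car1_mid 0.62 [0.4893 0.2458 0.0778]
top car1_tongue 0.95 [0.4944 0.2492 0.0818]
top lane_car_stop 0.69 [0.6803 0.2532 0.0972]
top lane_car 0.63 [0.6789 0.2555 0.0865]
top lane_car 0.43 [0.4922 0.2477 0.0791]
top van1_mid 0.67 [0.4972 0.0811 0.0765]
top well 0.69 [ 0.528  -0.4593  0.2059]
top lip 0.72 [0.3772 0.4228 0.0102]
top tunnel 0.8 [ 0.5241 -0.4578  0.2014]
scene car1_mid 0.91 [0.5197 0.2358 0.0867]
scene car1_tongue 0.69 [0.5197 0.2377 0.0853]
scene lane_car_stop 0.94 [0.7012 0.2063 0.0891]
scene lane_car_stop 0.33 [0.5199 0.2347 0.0837]
scene lane_car 0.59 [0.7034 0.2117 0.0916]
scene lane_car 0.58 [0.6347 0.2415 0.0982]
scene van1_mid 0.97 [0.5253 0.0677 0.1023]
scene van1_mid 0.46 [0.7214 0.0163 0.0273]
scene well 0.6 [ 0.576  -0.5427  0.2101]
scene lip 0.57 [ 0.5808 -0.5384  0.2108]
scene tunnel 0.93 [ 0.5817 -0.5371  0.2144]
scene tunnel 0.54 [0.5195 0.2371 0.0864]
scene tunnel 0.37 [0.5212 0.0647 0.0997]
0.95
```

View pics/a.png

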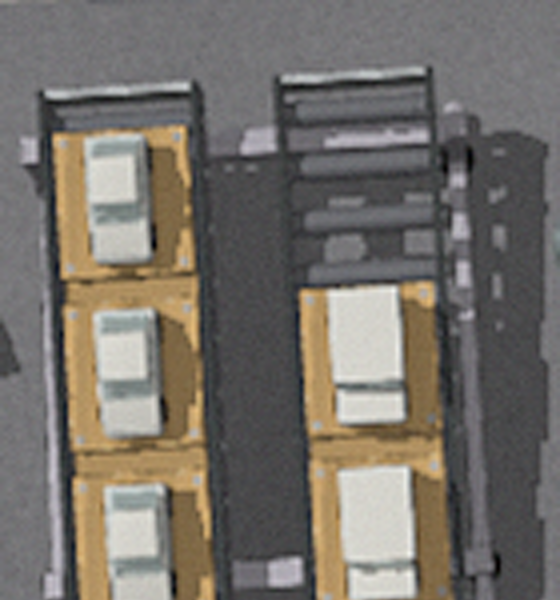

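View pics/b.png

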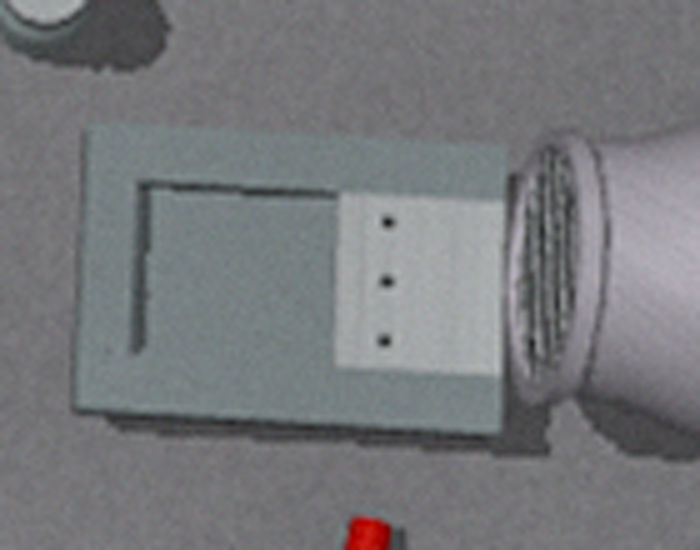

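View pics/c.png

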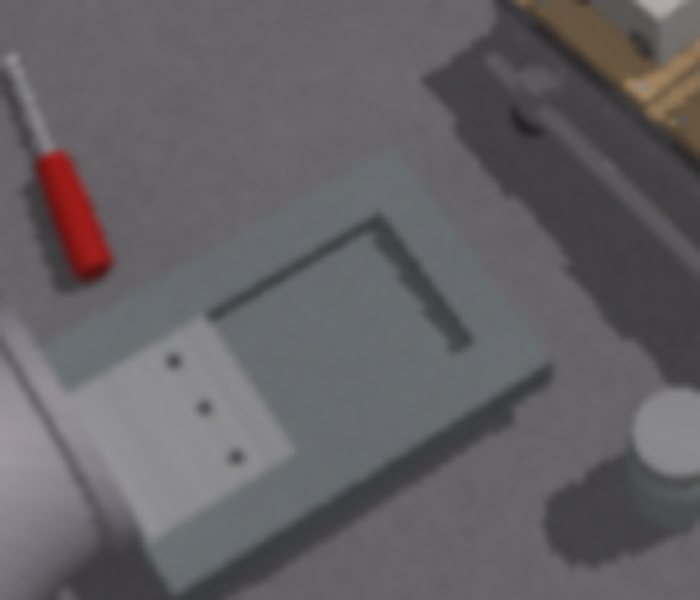

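The crops show the bed corners, lip edge and well walls clearly, and the lane's three trays nose to tail. Next I'm zooming in on car1.

```bash
python3 - <<'E'
import cv2
im=cv2.imread("pics/top0.png")
cv2.imwrite("pics/d.png",cv2.resize(im[150:265,160:290],None,fx=5,fy=5,interpolation=cv2.INTER_CUBIC))
im=cv2.imread("pics/scene0.png")
cv2.imwrite("pics/e.png",cv2.resize(im[130:250,290:430],None,fx=5,fy=5,interpolation=cv2.INTER_CUBIC))
E
cat > fit.py <<'E'
from h import *
from scipy.optimize import least_squares
P={n:robot.camera_params(n) for n in("top","scene")}
def o(uv,s,off): return (np.array(uv)+.5)/s-.5+off
tb=[((90,124),85,95,.06),((507,146),85,-150,.06),((77,410),-85,95,.06),((500,432),-85,-150,.06),((337,192),51,-53,.06),((333,368),-51,-53,.06),((140,183),51,65,.06)]
sb=[((395,148),-85,95,.06),((550,362),85,95,.06),((175,595),85,-150,.06),((207,318),-51,-53,.06),((293,450),51,-53,.06),((380,215),-51,65,.06)]
A=[("top",o(u,5,(300,150)),x/1e3,y/1e3,z) for u,x,y,z in tb]+[("scene",o(u,5,(160,190)),x/1e3,y/1e3,z) for u,x,y,z in sb]
def pt(q,x,y,z):
    c,s=np.cos(q[2]),np.sin(q[2]);return [q[0]+c*x-s*y,q[1]+s*x+c*y,z]
def res(q,cam=None): return np.concatenate([(px(P[n],pt(q,x,y,z))[0]-u) for n,u,x,y,z in A if cam in(None,n)])
for cam in(None,"top","scene"):
    r=least_squares(res,[.52,-.2,0],args=(cam,),loss='soft_l1');print(cam,r.x.round(4),res(r.x,cam).reshape(-1,2).round(1).tolist())
E
python3 fit.py
```

```text
None [ 0.5602 -0.1915 -0.0875] [[-0.5, -0.5], [-0.3, -0.1], [-0.6, -0.2], [-0.1, 0.4], [0.2, 0.2], [-0.1, -0.5], [-0.8, -0.4], [-0.9, -0.3], [0.0, 0.0], [-0.7, 0.5], [-0.9, -0.4], [0.3, 0.7], [-0.4, -0.3]]
top [ 0.5597 -0.1923 -0.0841] [[-0.3, -0.2], [-0.1, -0.1], [-0.2, 0.0], [0.3, 0.4], [0.4, 0.3], [0.3, -0.4], [-0.5, -0.1]]
scene [ 0.5609 -0.1904 -0.0923] [[-0.3, -0.3], [0.4, 0.1], [-0.5, 0.3], [-0.4, -0.6], [0.6, 0.6], [0.2, -0.4]]
```

View pics/d.png

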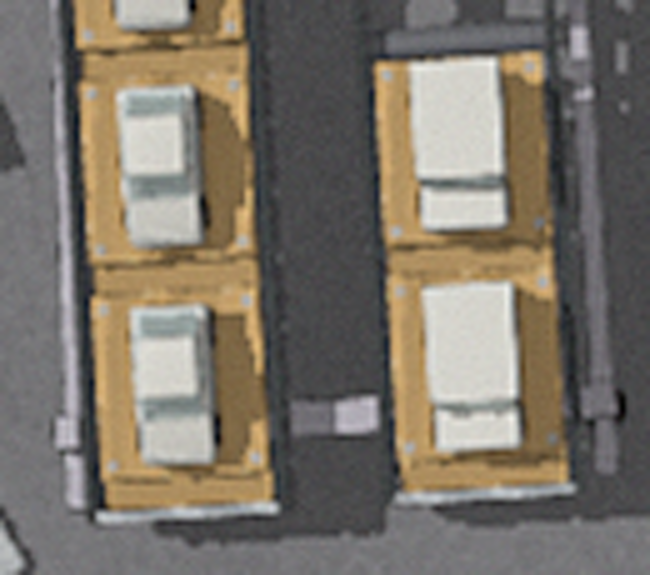

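View pics/e.png

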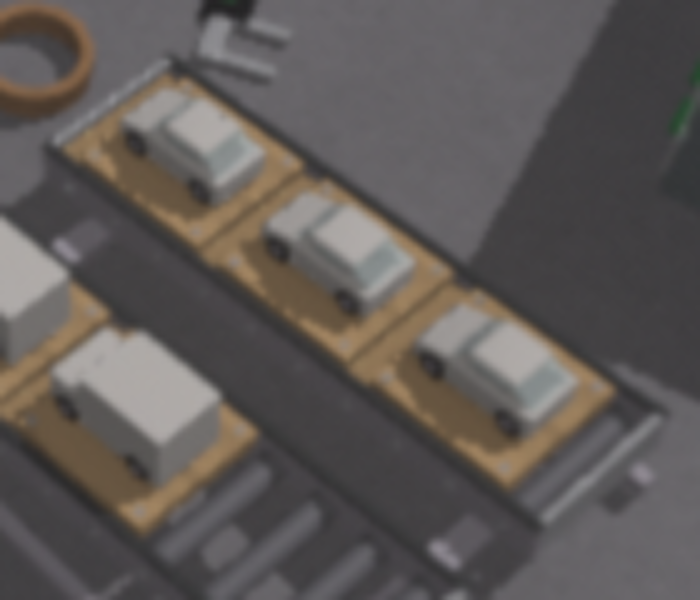

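The lane runs slightly yawed. The front car is at d.png (172,385) and e.png (195,140), its tray's rear corners are at e.png (303,165) and (200,245). Next I fit the lane's pose.

```bash
cat > fitl.py <<'E'
from fit import P,o,pt,least_squares
from h import *
T=.122;c,s=np.cos(T),np.sin(T)
def L(S,y,n): return (S*c-n*s, y, .055+S*s+n*c)
B=[("scene",o((303,165),5,(290,130)),L(.124,.048,.014)),("scene",o((200,245),5,(290,130)),L(.124,-.048,.014)),
("scene",o((455,272),5,(290,130)),L(.248,.048,.014)),("scene",o((350,360),5,(290,130)),L(.248,-.048,.014)),
("scene",o((615,388),5,(290,130)),L(.372,.048,.014)),("scene",o((508,488),5,(290,130)),L(.372,-.048,.014)),
("top",o((92,296),5,(160,150)),L(.124,.048,.014)),("top",o((77,50),5,(160,150)),L(.248,.048,.014)),("top",o((246,43),5,(160,150)),L(.248,-.048,.014)),
("top",o((52,132),4,(160,90)),L(.372,.048,.014)),("top",o((188,125),4,(160,90)),L(.372,-.048,.014))]
def res(q,cam=None): return np.concatenate([(px(P[n],pt(q,*X))[0]-u) for n,u,X in B if cam in(None,n)])
for cam in(None,"top","scene"):
    r=least_squares(res,[.44,.24,0],args=(cam,),loss='soft_l1');q=r.x;print(cam,q.round(4),res(q,cam).reshape(-1,2).round(1).tolist(),pt(q,.068,0,.090))
E
python3 fitl.py
```

```text
None [ 0.5602 -0.1915 -0.0875] [[-0.5, -0.5], [-0.3, -0.1], [-0.6, -0.2], [-0.1, 0.4], [0.2, 0.2], [-0.1, -0.5], [-0.8, -0.4], [-0.9, -0.3], [0.0, 0.0], [-0.7, 0.5], [-0.9, -0.4], [0.3, 0.7], [-0.4, -0.3]]
top [ 0.5597 -0.1923 -0.0841] [[-0.3, -0.2], [-0.1, -0.1], [-0.2, 0.0], [0.3, 0.4], [0.4, 0.3], [0.3, -0.4], [-0.5, -0.1]]
scene [ 0.5609 -0.1904 -0.0923] [[-0.3, -0.3], [0.4, 0.1], [-0.5, 0.3], [-0.4, -0.6], [0.6, 0.6], [0.2, -0.4]]
None [0.439  0.2495 0.036 ] [[0.4, 0.2], [-0.5, 0.8], [-0.2, 0.5], [-0.8, 0.6], [0.2, 0.8], [-0.1, -0.1], [-0.6, -0.5], [-0.0, 5.7], [-0.5, 4.9], [-0.1, -0.2], [-0.9, -0.5]] [np.float64(0.5069348358777581), np.float64(0.2519784385945201), 0.09]
top [0.4404 0.2478 0.038 ] [[-0.0, -1.0], [0.4, 5.2], [-0.1, 4.4], [0.2, -0.6], [-0.5, -1.1]] [np.float64(0.5083863309359312), np.float64(0.250402695705624), 0.09]
scene [0.4381 0.2509 0.0371] [[0.5, -0.2], [-0.4, 0.3], [-0.0, 0.0], [-0.6, 0.2], [0.3, 0.2], [0.1, -0.6]] [np.float64(0.5060840079936839), np.float64(0.25341485443215794), 0.09]
```

Two top-view picks were wrong and the fit rejected them. That leaves car1_mid at about (0.507, 0.252, 0.090) with lane yaw 0.036, and the tunnel origin at (0.560, -0.1915) with yaw -0.0875. Next is a helper that works out moves in tool axes.

```bash
cat > mv.py <<'E'
from h import *
from scipy.spatial.transform import Rotation as Ro
def cur():
    s=robot.observe();return np.array(s['tool_pos']),Ro.from_euler('xyz',s['tool_rot'])
def delta(p,R):
    p0,R0=cur();return (R0.inv().apply(np.array(p)-p0)*100).round(2),np.degrees((R0.inv()*R).as_rotvec()).round(2)
def carR(yaw,pit): # pit: tail-up => nose(-x) down
    return Ro.from_euler('z',yaw)*Ro.from_euler('y',-pit)
def toolR(Rc): return Rc*Ro.from_euler('x',np.pi)
def tcp(mid,Rc,g=(0.008,0,.004)): return np.array(mid)+Rc.apply(g)
E
python3 - <<'E'
from mv import *
Rc=carR(.036,.122);m=np.array([.507,.252,.090]);p=tcp(m,Rc)+Rc.apply([0,0,.12])
print(p,toolR(Rc).as_euler('xyz'));print(delta(p,toolR(Rc)))
P=robot.camera_params("wrist");p0,R0=cur();print("cam in tool",R0.inv().apply(-np.array(P['R']).T@P['t']-p0))
E
```

```text
[0.49985467 0.25174266 0.21405192] [ 3.14159265 -0.122       0.036     ]
(array([-39.34, -12.69,   2.67]), array([ -9.71,   1.76, 159.06]))
cam in tool [ 7.19701658e-02  5.03084062e-05 -1.43564720e-01]
```

```bash
python3 -m creep '[[[-2,-0.6,0,-0.5,0.1,8,1],[-6,-2,0,-1,0.2,16,1],[-10,-3,0,-1.5,0.3,24,1],[-14.5,-4.5,0,-2,0.4,32,1],[-19,-6,0,-2.5,0.5,40,1],[-23.5,-7.5,0,-3,0.5,48,1],[-28,-9,0,-3.5,0.6,56,1],[-31,-10,0,-4,0.7,64,1]]]'
cat > t1.py <<'E'
from mv import *
Rc=carR(.036,.122);m=np.array([.507,.252,.090]);p=tcp(m,Rc)+Rc.apply([0,0,.12])
print(robot.observe()['time'],delta(p,toolR(Rc)))
E
python3 t1.py
```

```text
time: 1.85
tool_pos: [0.4316, 0.3018, 0.2408]
tool_rot: [3.091, -0.045, 1.693]
contact_force: [-0.4, 0.8, -0.4]
opening: 0.0918
1.85 (array([-5.91,  6.03,  2.72]), array([-5.7 ,  0.94, 94.62]))
```

```bash
python3 -m creep '[[[-1,1,0.4,-0.5,0.1,8.5,1],[-2,2,0.8,-1,0.2,17,1],[-3,3,1.2,-1.5,0.3,25.5,1],[-4,4,1.6,-2,0.4,34,1],[-5,5,2,-2.5,0.5,42.5,1],[-5.5,5.5,2.3,-3,0.5,51,1],[-5.9,6,2.7,-3.5,0.6,59.5,1],[-5.9,6,2.7,-4.1,0.7,68,1]]]'; python3 t1.py
```

```text
time: 2.65
tool_pos: [0.5, 0.2512, 0.2136]
tool_rot: [3.115, -0.111, 0.497]
contact_force: [-0.5, 0.1, -0.1]
opening: 0.0916
2.65 (array([ 0.02, -0.05, -0.04]), array([-1.58,  0.29, 26.22]))
```

```bash
python3 -m creep '[[[0,0,0,-0.5,0.1,8.5,0.6],[0,0,0,-1,0.2,17,0.6],[0,0,0,-1.6,0.3,25.5,0.6],[0,0,0,-1.6,0.3,26.2,0.6],[0,0,0,-1.6,0.3,26.2,0.6]]]'; python3 t1.py
python3 - <<'E'
from h import *
im=robot.read_camera("wrist");np.save("w1.npy",im);P=robot.camera_params("wrist");np.savez("w1p.npz",**P)
cv2.imwrite("pics/w1.png",im[:,:,::-1])
E
```

```text
time: 3.15
tool_pos: [0.4999, 0.2513, 0.2136]
tool_rot: [3.141, -0.122, 0.04]
contact_force: [-0.5, 1.3, -0.0]
opening: 0.0733
3.15 (array([-0.  , -0.05, -0.04]), array([-0.  , -0.01,  0.22]))
```

View pics/w1.png

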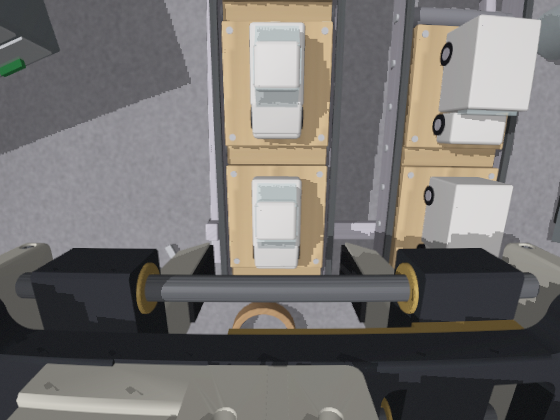

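The wrist view shows car1's tray with its rear corners at (228,166) and (327,166) and the car centred near (277,222), well aligned between the jaws. I'm refining the fit with this view.

```bash
cat > fw.py <<'E'
from h import *
from scipy.optimize import least_squares
P=dict(np.load("w1p.npz"));P['k1']=float(P['k1'])
T=.122;c,s=np.cos(T),np.sin(T)
def X(q,S,y,n):
    a,b=S*c-n*s,y;C,D=np.cos(q[2]),np.sin(q[2]);return [q[0]+C*a-D*b,q[1]+D*a+C*b,.055+S*s+n*c+q[3]]
B=[((228.5,166),.124,.048,.014),((327,166),.124,-.048,.014),((228.5,146),.142,.048,.014),((330,147),.142,-.048,.014),((222,22),.248,.048,.014),((332,22),.248,-.048,.014),
((252,178.5),.115,.022,.040),((301,178.5),.115,-.022,.040)]
f=lambda q:np.concatenate([px(P,X(q,*b[1:]))[0]-b[0] for b in B[:6]])
for fz in(0,1):
    r=least_squares(lambda q:f(q if fz else np.r_[q[:3],0]),[.44,.25,.036,0]);q=r.x;print(q.round(4),f(q).round(1).reshape(-1,2).tolist());print(X(q,.071,0,.027),[px(P,X(q,*b[1:]))[0].round(1).tolist() for b in B[6:]])
im=np.load("w1.npy")
cv2.imwrite("pics/w1z.png",cv2.resize(im[130:280,200:350],None,fx=4,fy=4,interpolation=cv2.INTER_CUBIC)[:,:,::-1])
E
python3 fw.py
```

```text
[0.4359 0.2471 0.0436 0.    ] [[-1.0, 0.6], [1.9, 0.1], [-1.9, 1.2], [-0.3, -0.3], [-0.6, -0.4], [1.8, -0.9]]
[np.float64(0.5029985313079882), np.float64(0.2499859575426952), np.float64(0.09043984355221285)] [[253.0, 180.2], [303.8, 179.9]]
[ 0.4367  0.2471  0.0436 -0.0037] [[-0.4, -0.2], [1.3, -0.7], [-1.3, 0.7], [-1.0, -0.8], [0.2, 0.8], [1.0, 0.2]]
[np.float64(0.50378816016132), np.float64(0.25000445853521375), np.float64(0.08670247997405213)] [[253.4, 179.1], [303.4, 178.9]]
```

View pics/w1z.png

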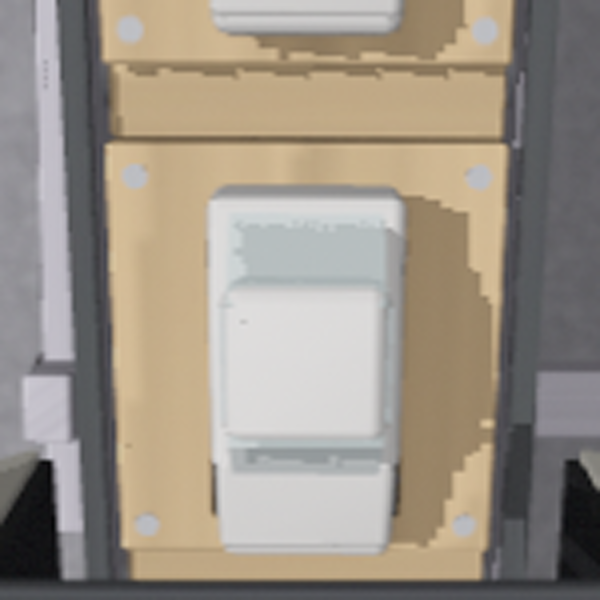

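Laterally the jaws are centred on the car to within about 1 mm. I descend to the grasp with the jaws at 73 mm.

```bash
cat > t2.py <<'E'
from mv import *
Rc=carR(.040,.122);m=np.array([.505,.251,.090]);p=tcp(m,Rc,(.008,0,.006))
print(robot.observe()['time'],delta(p,toolR(Rc)))
E
python3 t2.py
```

```text
3.2 (array([-0.21,  0.03, 11.73]), array([ 0.03, -0.01, -0.01]))
```

```bash
python3 -m creep '[[[0,0,3,0,0,0,0.6],[-0.1,0,6,0,0,0,0.6],[-0.2,0,8.5,0,0,0,0.6],[-0.2,0,10,0,0,0,0.6],[-0.2,0,11,0,0,0,0.6],[-0.2,0,11.7,0,0,0,0.6],[-0.2,0,11.7,0,0,0,0.6]]]'; python3 t2.py
python3 - <<'E'
from h import *
for n in("wrist","scene"):
    im=robot.read_camera(n)
    if n=="scene": im=cv2.resize(im[100:250,260:430],None,fx=4,fy=4)
    cv2.imwrite(f"pics/{n}2.png",im[:,:,::-1])
E
```

```text
time: 3.9
tool_pos: [0.5122, 0.2515, 0.0968]
tool_rot: [3.141, -0.121, 0.041]
contact_force: [0.2, 0.2, -0.1]
opening: 0.0731
3.9 (array([ 0.01,  0.02, -0.01]), array([0.04, 0.03, 0.03]))
```

View pics/wrist2.png

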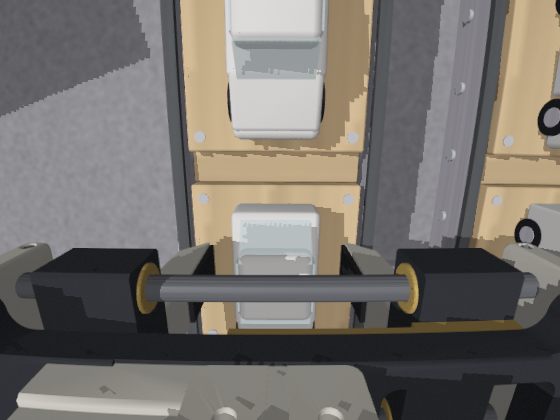

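View pics/scene2.png

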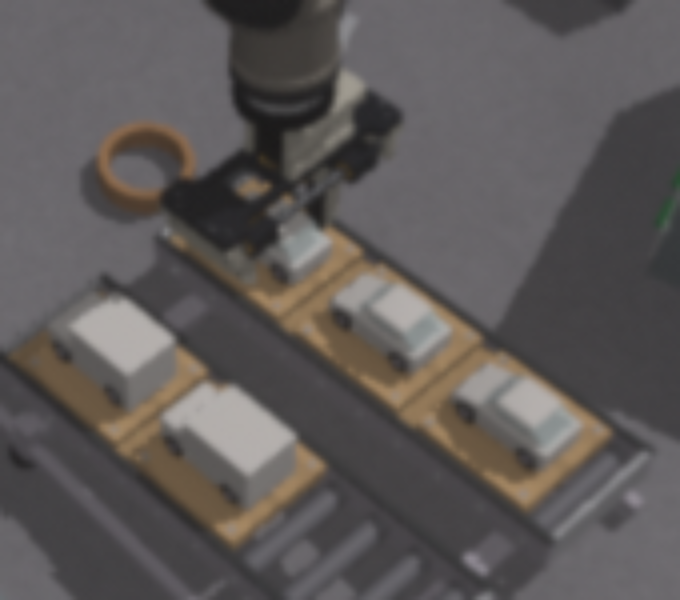

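Jaws straddle car1 at (275,260) in the wrist view, with no contact. Closing now.

```bash
python3 -m creep '[[[0,0,0,0,0,0,-1],[0,0,0,0,0,0,-1],[0,0,0,0,0,0,-1],[0,0,0,0,0,0,-1],[0,0,0,0,0,0,-1],[0,0,0,0,0,0,-1]]]' 35
python3 - <<'E'
from h import *
im=robot.read_camera("wrist");P=robot.camera_params("wrist");np.savez("w3p.npz",**P)
cv2.imwrite("pics/w3.png",im[:,:,::-1]);cv2.imwrite("pics/w3z.png",cv2.resize(im[120:260,170:380],None,fx=3.8,fy=3.8,interpolation=cv2.INTER_CUBIC)[:,:,::-1])
E
```

```text
time: 4.6
tool_pos: [0.5127, 0.2519, 0.0982]
tool_rot: [-3.142, -0.124, 0.04]
contact_force: [-0.7, 0.7, 2.8]
opening: 0.0438
```

View pics/w3z.png

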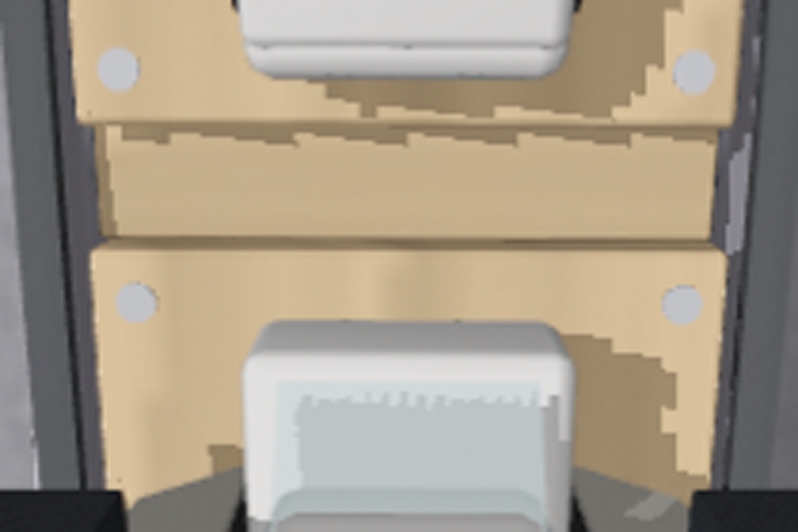

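```bash
cat > grip.py <<'E'
from mv import *
from scipy.optimize import least_squares
# car pose in tool frame from wrist pixels of tray rear top corners
def fit(P,p0,R0,obs):
    P=dict(P);Rt=np.array(P['R'])@R0.as_matrix();tt=np.array(P['R'])@p0+P['t'];Q=dict(P,R=Rt,t=tt)
    def car2tool(q,v): # q: mid x,y,z in tool, yaw, pitch err
        return Ro.from_euler('zyx',[q[3],q[4],np.pi]).apply(np.array(v))+q[:3]
    f=lambda q:np.concatenate([px(Q,car2tool(q,v))[0]-u for u,v in obs]+[[ q[4]/.02*.5,q[3]/.02*.2]])
    r=least_squares(f,[-.008,0,.006,0,0]);return r.x,f(r.x)
E
python3 - <<'E'
from grip import *
z=lambda a,b:np.array([170+(a+.5)/3.8-.5,120+(b+.5)/3.8-.5])
P=dict(np.load("w3p.npz"));P['k1']=float(P['k1']);p0,R0=cur()
# tray rear top corners; x=-71+124=53
obs=[(z(92,248),(.053,.048,-.013)),(z(725,250),(.053,-.048,-.013))]
q,r=fit(P,p0,R0,obs);print(q.round(4),r.round(2))
E
```

```text
[-0.0102 -0.0002  0.0103 -0.0043  0.    ] [-0.    0.    0.   -0.    0.   -0.04]
```

By the wrist measurement the grip is a few mm high on the flat sides (mid is 7–10 mm ahead of the TCP). I'll regrip 4 mm lower.

```bash
python3 -m creep '[[[0,0,0,0,0,0,0.4],[0,0,0,0,0,0,0.4],[0,0,0.2,0,0,0,0.4],[-0.2,0,0.4,0,0,0,0.4],[-0.2,0,0.4,0,0,0,0.4]]]' 35;python3 -m creep '[[[0,0,0,0,0,0,-1],[0,0,0,0,0,0,-1],[0,0,0,0,0,0,-1],[0,0,0,0,0,0,-1],[0,0,0,0,0,0,-1]]]' 35
python3 - <<'E'
from h import *
im=robot.read_camera("wrist");P=robot.camera_params("wrist");np.savez("w3p.npz",**P)
cv2.imwrite("pics/w4z.png",cv2.resize(im[120:260,170:380],None,fx=3.8,fy=3.8,interpolation=cv2.INTER_CUBIC)[:,:,::-1])
E
```

```text
time: 5.15
tool_pos: [0.5106, 0.2517, 0.0933]
tool_rot: [3.141, -0.122, 0.04]
contact_force: [-0.1, 0.7, -0.1]
opening: 0.0642
time: 5.65
tool_pos: [0.5107, 0.2517, 0.0934]
tool_rot: [3.141, -0.122, 0.04]
contact_force: [0.8, 0.4, 0.1]
opening: 0.0437
```

View pics/w4z.png

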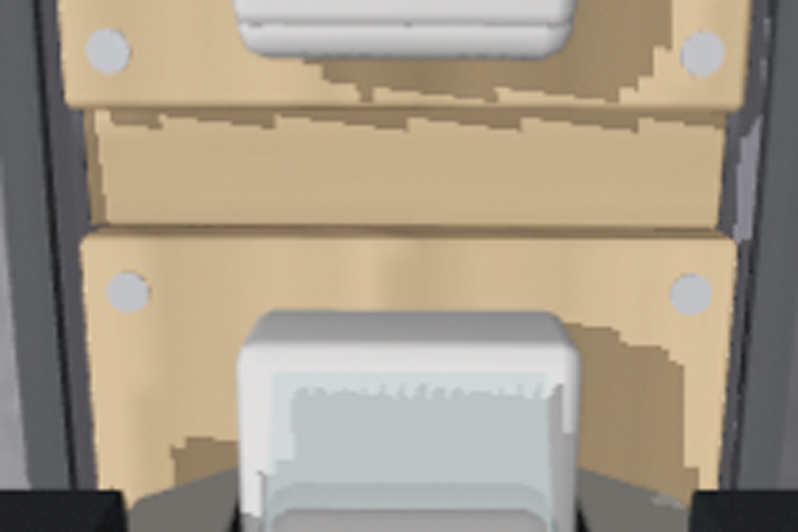

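```bash
python3 - <<'E'
from grip import *
z=lambda a,b:np.array([170+(a+.5)/3.8-.5,120+(b+.5)/3.8-.5])
P=dict(np.load("w3p.npz"));P['k1']=float(P['k1']);p0,R0=cur()
obs=[(z(81,235),(.053,.048,-.013)),(z(735,237),(.053,-.048,-.013))]
q,r=fit(P,p0,R0,obs);print(q.round(4),r.round(2))
print((p0+R0.apply(q[:3])))
E
python3 -m creep '[[[0,0,-1.5,0,0,0,-1],[0,0,-4,0,0,0,-1],[0,0,-7,0,0,0,-1],[0,0,-10,0,0,0,-1],[0,0,-12,0,0,0,-1],[0,0,-12.5,0,0,0,-1],[0,0,-12.5,0,0,0,-1]]]' 35
python3 - <<'E'
from h import *
for n in("wrist","scene"):
    im=robot.read_camera(n)
    if n=="wrist":np.savez("w5p.npz",**robot.camera_params("wrist"))
    if n=="scene": im=cv2.resize(im[100:250,260:430],None,fx=4,fy=4)
    cv2.imwrite(f"pics/{n}5.png",im[:,:,::-1])
E
```

```text
[-0.0074 -0.0003  0.0054 -0.0043  0.    ] [ 0.    0.    0.   -0.    0.   -0.04]
[0.50395025 0.25169532 0.08711796]
time: 6.4
tool_pos: [0.4955, 0.2511, 0.2176]
tool_rot: [3.142, -0.123, 0.04]
contact_force: [-0.6, -0.1, -2.3]
opening: 0.0433
```

View pics/wrist5.png

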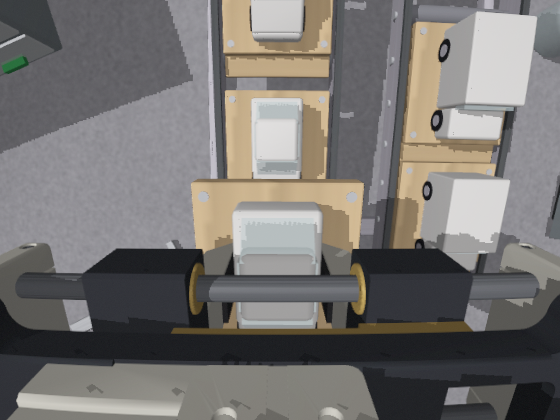

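View pics/scene5.png

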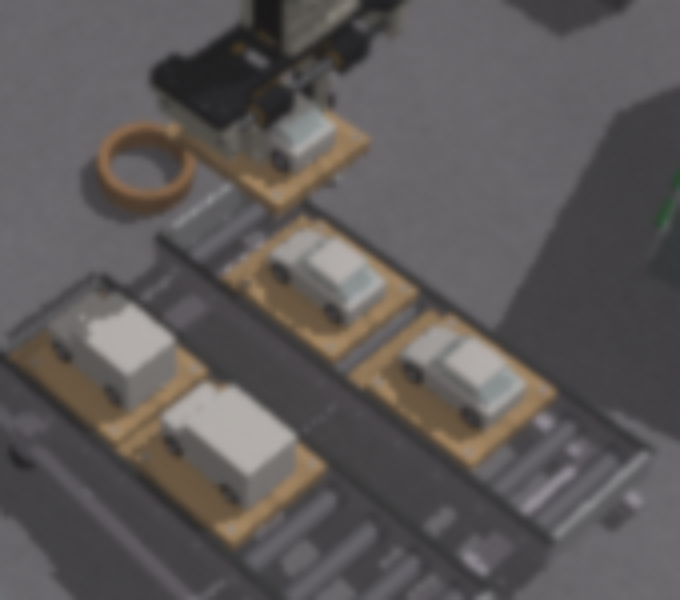

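Car1 is lifted cleanly, its tray's rear edge at y≈182 in the wrist view. Car2 and car3 are rolling down. Next I compute the transit to above the well.

```bash
cat > t3.py <<'E'
from mv import *
import sys
W=np.array([.560,-.1915]);TY=-.0875;G=(.0074,0,.004)
def goal(dy,h,pit,dx=0,W=W,TY=TY,G=G):
    """mid placed at well-frame (dx,dy), mid height h above well floor"""
    c,s=np.cos(TY),np.sin(TY);m=np.array([W[0]+c*dx-s*dy,W[1]+s*dx+c*dy,.046+h])
    Rc=carR(TY+np.pi/2,pit);return tcp(m,Rc,G),toolR(Rc)
if __name__=="__main__":
    a=[float(x) for x in sys.argv[1:]];p,R=goal(*a);print(robot.observe()['time'],p.round(4),R.as_euler('xyz').round(3));d=delta(p,R);print(d[0].tolist(),d[1].tolist())
E
python3 t3.py 0.03 0.16 0.2
```

```text
6.5 [ 0.5632 -0.1552  0.2114] [ 3.142 -0.2    1.483]
[5.1, 40.84, 1.13] [13.23, 3.79, -81.64]
```

```bash
python3 -m creep '[[[0.1,1,-0.5,0.5,0.1,-2,-1],[0.4,3,-0.8,1,0.4,-6,-1],[0.8,6,-1,2,0.7,-12,-1],[1.2,9.5,-1,3,1,-19,-1],[1.7,13,-1,4,1.3,-26,-1],[2.2,16.5,-1,5.3,1.6,-33,-1],[2.6,20,-1,6.5,1.9,-40,-1],[3,23.5,-1,7.7,2.2,-47,-1]]]' 35; python3 t3.py 0.03 0.16 0.2
```

```text
time: 7.3
tool_pos: [0.5323, 0.0157, 0.2282]
tool_rot: [-3.124, -0.166, 0.873]
contact_force: [0.5, 0.1, -2.0]
opening: 0.0436
7.3 [ 0.5632 -0.1552  0.2114] [ 3.142 -0.2    1.483]
[-11.24, 13.34, -0.42] [5.37, 1.55, -34.38]
```

```bash
python3 -m creep '[[[-3,3.5,-0.3,1.3,0.4,-7,-1],[-5.7,6.7,-0.4,2.6,0.8,-14,-1],[-8,9.6,-0.4,3.8,1.1,-21,-1],[-9.8,11.6,-0.4,4.7,1.3,-28,-1],[-10.8,12.9,-0.4,5.2,1.5,-33,-1],[-11.2,13.3,-0.4,5.4,1.6,-34.4,-1],[-11.2,13.3,-0.4,5.4,1.6,-34.4,-1]]]' 35; python3 t3.py 0.03 0.16 0.2
python3 - <<'E'
from h import *
for n in("wrist","scene","top"):
    im=robot.read_camera(n)
    cv2.imwrite(f"pics/{n}6.png",im[:,:,::-1])
E
```

```text
time: 8.0
tool_pos: [0.5627, -0.1556, 0.209]
tool_rot: [-3.138, -0.202, 1.481]
contact_force: [-0.6, 0.5, -1.2]
opening: 0.0436
8.0 [ 0.5632 -0.1552  0.2114] [ 3.142 -0.2    1.483]
[0.1, 0.05, -0.23] [-0.18, -0.11, -0.11]
```

View pics/wrist6.png

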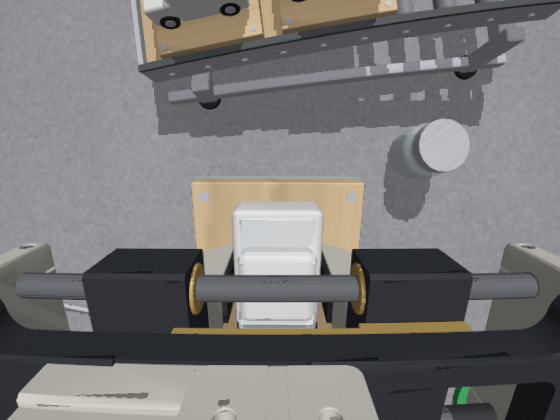

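View pics/scene6.png

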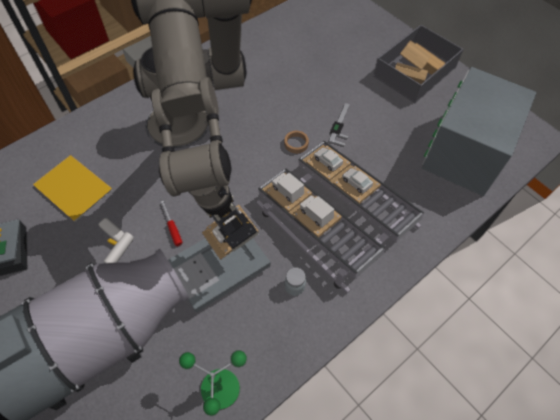

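View pics/top6.png

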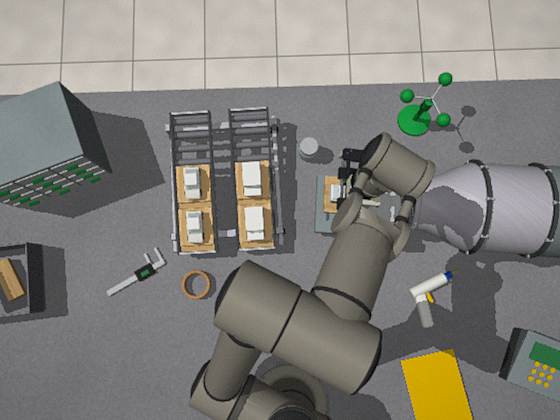

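Cars 2 and 3 have rolled to the stop: in the scene view they are at (330,160) and (360,182). Car1 hangs over the bed at (235,232) with its tail towards the lanes. I'm checking the held tray's predicted position against the pictures.

```bash
cat > ov.py <<'E'
from t3 import *
import sys
def run(tag,G=(.0074,0,.004)):
    p0,R0=cur();Rc=R0*Ro.from_euler('x',-np.pi);mid=p0-Rc.apply(G)
    tray=[[-.053,.048,-.013],[.053,.048,-.013],[.053,-.048,-.013],[-.053,-.048,-.013]];low=[[-.071,.048,-.027],[.053,.048,-.027],[.053,-.048,-.027],[-.071,-.048,-.027]]
    for n,(x,y,w,h,f) in{"scene":(160,180,140,120,5),"top":(290,140,140,110,5)}.items():
        im=np.ascontiguousarray(robot.read_camera(n)[y:y+h,x:x+w,::-1]);im=cv2.resize(im,None,fx=f,fy=f,interpolation=cv2.INTER_CUBIC);P=robot.camera_params(n)
        c,s=np.cos(TY),np.sin(TY)
        well=[[W[0]+c*a-s*b,W[1]+s*a+c*b,.06] for a,b in((.051,.065),(-.051,.065),(-.051,-.053),(.051,-.053))]
        for pts,col in((mid+Rc.apply(tray),(0,0,255)),(mid+Rc.apply(low),(0,200,255)),(np.array(well),(0,255,0))):
            cv2.polylines(im,[np.round(((px(P,pts)-[x,y])+.5)*f-.5).astype(int)],True,col,1)
        cv2.imwrite(f"pics/{n}_{tag}.png",im)
    c,s=np.cos(TY),np.sin(TY);d=mid-[*W,.046];print("mid in well mm",(c*d[0]+s*d[1])*1e3,(-s*d[0]+c*d[1])*1e3,d[2]*1e3,Rc.as_euler('zyx').round(3),robot.observe()['time'])
if __name__=="__main__": run(sys.argv[1])
E
python3 ov.py o1
```

```text
mid in well mm -0.48304773369632364 31.110680156343456 158.9902373046242 [ 1.485 -0.016  0.201] 8.25
```

View pics/scene_o1.png

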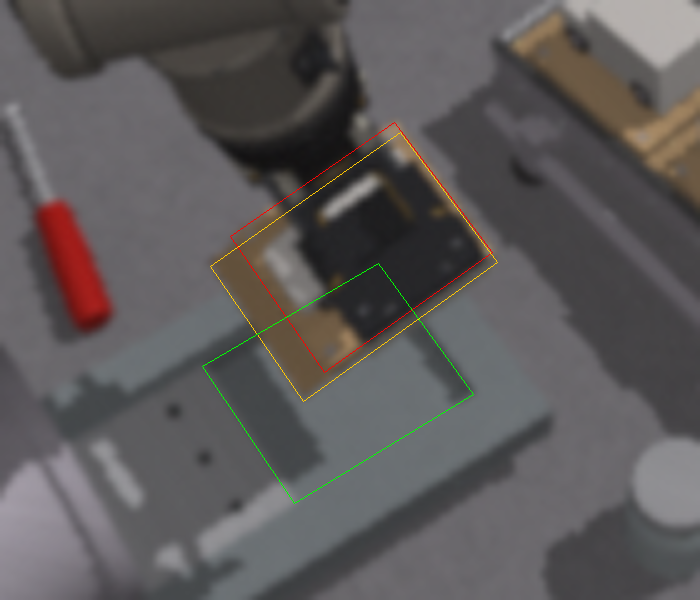

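View pics/top_o1.png

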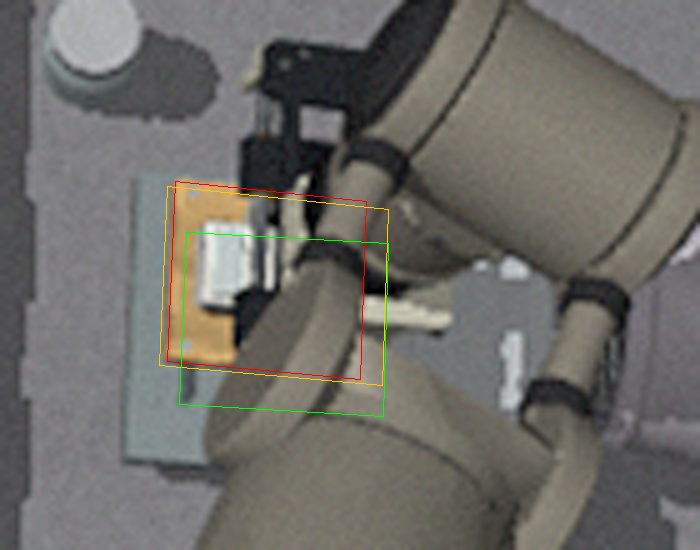

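The predicted outlines match the tray and the well to within about a pixel (2–3 mm) in both views. Next I descend behind the lip.

```bash
python3 t3.py 0.020 0.062 0.2
```

```text
8.25 [ 0.5623 -0.1651  0.1134] [ 3.142 -0.2    1.483]
[-3.05, 0.04, 9.34] [-0.04, -0.07, 0.03]
```

```bash
python3 -m creep '[[[-0.5,0,1.5,0,0,0,-1],[-1.2,0,3.5,0,0,0,-1],[-1.8,0,5.5,0,0,0,-1],[-2.4,0,7.5,0,0,0,-1],[-2.9,0,8.8,0,0,0,-1],[-3,0,9.3,0,0,0,-1],[-3,0,9.3,0,0,0,-1],[-3,0,9.3,0,0,0,-1]]]' 35; python3 ov.py o2;python3 t3.py 0.020 0.050 0.2;python3 t3.py 0.020 0.042 0.2
```

```text
time: 9.05
tool_pos: [0.5625, -0.1647, 0.1148]
tool_rot: [3.141, -0.201, 1.484]
contact_force: [0.3, 0.6, -1.9]
opening: 0.0436
mid in well mm 0.16865252424424787 20.417076633961962 63.429360635728045 [ 1.486 -0.018  0.2  ] 9.15
9.15 [ 0.5623 -0.1651  0.1014] [ 3.142 -0.2    1.483]
[-0.3, -0.02, 1.33] [0.06, -0.02, 0.06]
9.15 [ 0.5623 -0.1651  0.0934] [ 3.142 -0.2    1.483]
[-0.46, -0.03, 2.11] [0.06, -0.02, 0.06]
```

View pics/scene_o2.png

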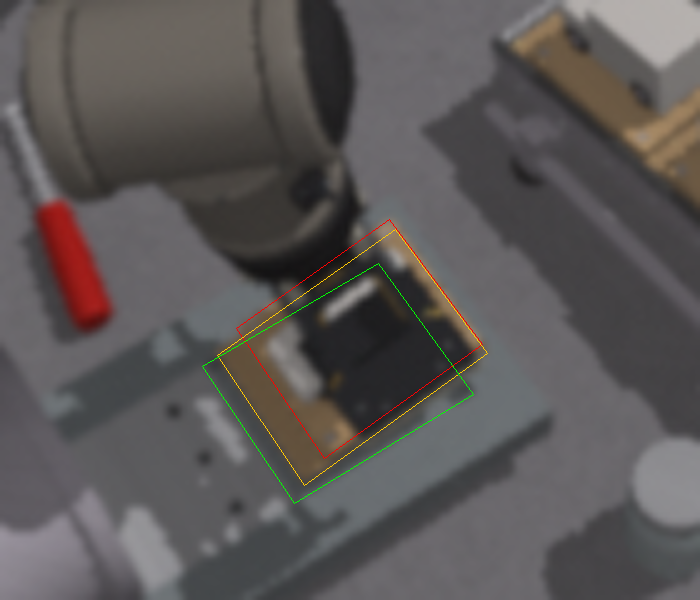

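View pics/top_o2.png

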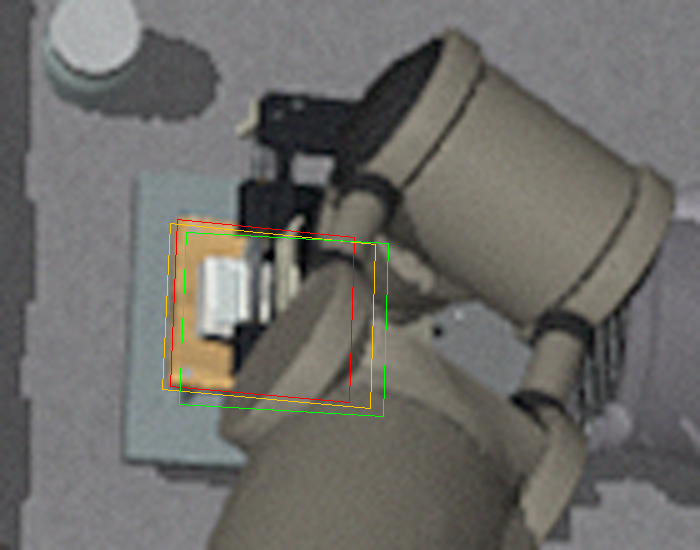

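Overlay still matches. Going down in small steps and watching the force.

```bash
python3 -m creep '[[[-0.1,0,0.5,0,0,0,-1],[-0.2,0,1,0,0,0,-1],[-0.3,0,1.4,0,0,0,-1],[-0.35,0,1.6,0,0,0,-1],[-0.35,0,1.6,0,0,0,-1]]]' 35; python3 t3.py 0.020 0.042 0.2
```

```text
time: 9.65
tool_pos: [0.5623, -0.165, 0.0981]
tool_rot: [3.141, -0.201, 1.484]
contact_force: [-0.3, 0.1, -2.4]
opening: 0.0436
9.65 [ 0.5623 -0.1651  0.0934] [ 3.142 -0.2    1.483]
[-0.11, 0.0, 0.45] [0.0, -0.05, 0.04]
```

```bash
python3 -m creep '[[[-0.03,0,0.12,0,0,0,-1],[-0.05,0,0.25,0,0,0,-1],[-0.05,0,0.25,0,0,0,-1]]]' 35;  python3 -m creep '[[[-0.02,0,0.1,0,0,0,-1],[-0.02,0,0.1,0,0,0,-1]]]' 35;python3 -m creep '[[[-0.02,0,0.1,0,0,0,-1],[-0.02,0,0.1,0,0,0,-1]]]' 35
```

```text
time: 9.95
tool_pos: [0.5622, -0.1649, 0.0953]
tool_rot: [3.142, -0.201, 1.484]
contact_force: [-0.7, 0.5, -2.0]
opening: 0.0435
time: 10.15
tool_pos: [0.5622, -0.1649, 0.0942]
tool_rot: [-3.141, -0.201, 1.484]
contact_force: [0.1, 0.3, -1.4]
opening: 0.0434
time: 10.35
tool_pos: [0.5621, -0.1649, 0.0931]
tool_rot: [-3.141, -0.201, 1.484]
contact_force: [-0.2, 0.6, -1.7]
opening: 0.0439
```

```bash
for i in 1 2; do :; done; python3 -m creep '[[[-0.02,0,0.1,0,0,0,-1],[-0.02,0,0.1,0,0,0,-1]]]' 35;python3 -m creep '[[[-0.02,0,0.1,0,0,0,-1],[-0.02,0,0.1,0,0,0,-1]]]' 35; python3 ov.py o3
```

```text
time: 10.55
tool_pos: [0.5621, -0.1648, 0.092]
tool_rot: [-3.141, -0.201, 1.484]
contact_force: [-0.6, -0.0, -1.3]
opening: 0.0438
time: 10.75
tool_pos: [0.562, -0.1648, 0.0908]
tool_rot: [-3.141, -0.201, 1.484]
contact_force: [0.2, -0.0, -1.0]
opening: 0.044
mid in well mm -0.3700857328916367 20.347959114073323 39.36887109546515 [ 1.486 -0.017  0.201] 10.85
```

View pics/scene_o3.png

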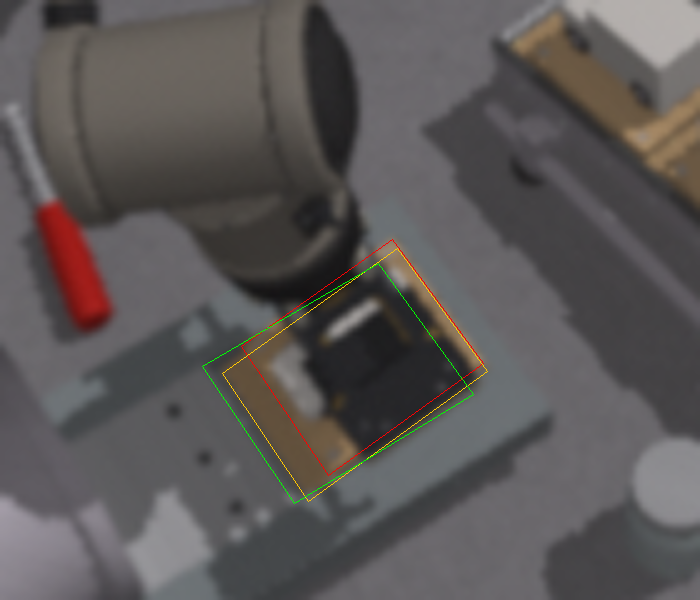

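```bash
python3 -m creep '[[[-0.02,0,0.1,0,0,0,-1],[-0.02,0,0.1,0,0,0,-1]]]' 35;python3 -m creep '[[[-0.02,0,0.1,0,0,0,-1],[-0.02,0,0.1,0,0,0,-1]]]' 35; python3 -c "
from cell import robot;s=robot.observe();print(s['contact_force'],s['torque'])"
```

```text
time: 11.05
tool_pos: [0.5622, -0.1648, 0.0902]
tool_rot: [-3.141, -0.201, 1.484]
contact_force: [-1.3, 1.5, 1.4]
opening: 0.0437
time: 11.25
tool_pos: [0.5622, -0.1646, 0.0897]
tool_rot: [3.141, -0.201, 1.484]
contact_force: [-1.6, 1.4, 4.7]
opening: 0.0435
[-1.63936505  1.41060598  4.74170606] [-0.12260859  0.38408096  0.00530861]
```

Floor contact came at TCP z ≈ 0.0905, which makes the grip offset G_z ≈ 2.4 mm. Next I back off about 1.2 mm and slide the tongue under the lip.

```bash
sed -i 's/G=(.0074,0,.004)/G=(.0074,0,.0024)/' t3.py ov.py; python3 t3.py 0.020 0.0418 0.2; python3 t3.py 0.011 0.0418 0.2;python3 t3.py 0.004 0.0418 0.2
```

```text
11.25 [ 0.5623 -0.1648  0.0916] [ 3.142 -0.2    1.483]
[0.01, 0.01, -0.19] [0.0, -0.07, 0.06]
11.25 [ 0.5616 -0.1738  0.0916] [ 3.142 -0.2    1.483]
[-0.87, 0.01, -0.37] [0.0, -0.07, 0.06]
11.25 [ 0.5609 -0.1808  0.0916] [ 3.142 -0.2    1.483]
[-1.56, 0.01, -0.51] [0.0, -0.07, 0.06]
```

```bash
python3 -m creep '[[[0.05,0,-0.25,0,0,0,-1],[-0.1,0,-0.24,0,0,0,-1],[-0.35,0,-0.28,0,0,0,-1],[-0.6,0,-0.33,0,0,0,-1],[-0.85,0,-0.38,0,0,0,-1],[-0.85,0,-0.38,0,0,0,-1]]]' 35; python3 t3.py 0.004 0.0418 0.2; python3 ov.py o4
```

```text
time: 11.85
tool_pos: [0.5614, -0.1741, 0.0916]
tool_rot: [3.142, -0.201, 1.484]
contact_force: [-1.2, -0.5, -2.1]
opening: 0.0435
11.85 [ 0.5609 -0.1808  0.0916] [ 3.142 -0.2    1.483]
[-0.66, 0.01, -0.14] [-0.0, -0.07, 0.03]
mid in well mm -0.13845414825419147 10.707829202518116 41.75215257225413 [ 1.486 -0.017  0.2  ] 11.95
```

View pics/scene_o4.png

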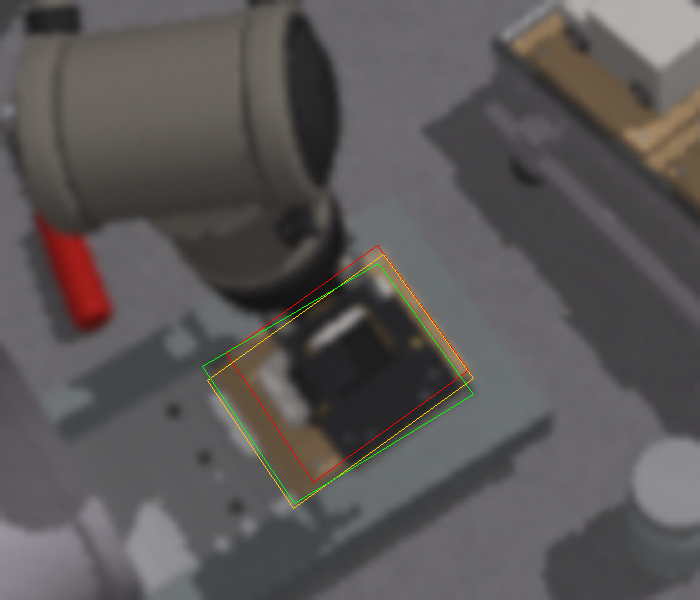

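The tongue's front edge sits at the lip line, at (208,380)–(294,507). Continuing under the lip.

```bash
python3 -m creep '[[[-0.15,0,-0.03,0,0,0,-1],[-0.3,0,-0.06,0,0,0,-1],[-0.4,0,-0.08,0,0,0,-1],[-0.4,0,-0.08,0,0,0,-1]]]' 35; python3 -m creep '[[[-0.15,0,-0.03,0,0,0,-1],[-0.3,0,-0.06,0,0,0,-1],[-0.3,0,-0.06,0,0,0,-1]]]' 35;python3 ov.py o5
```

```text
time: 12.35
tool_pos: [0.561, -0.1779, 0.0916]
tool_rot: [3.142, -0.201, 1.484]
contact_force: [0.9, 0.4, -1.5]
opening: 0.0437
time: 12.65
tool_pos: [0.5608, -0.1812, 0.0916]
tool_rot: [3.141, -0.201, 1.484]
contact_force: [-0.4, 0.8, -1.7]
opening: 0.0434
mid in well mm -0.11094531198962163 3.5221468236797953 41.795590787486596 [ 1.485 -0.018  0.2  ] 12.75
```

View pics/scene_o5.png

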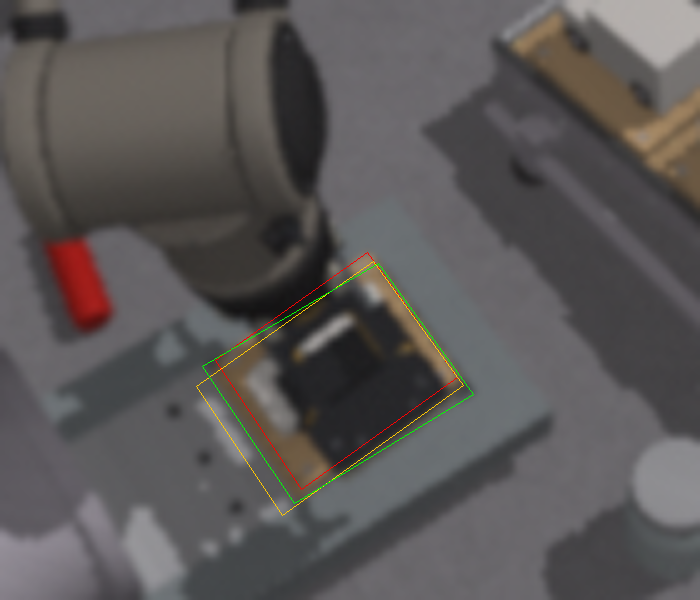

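The tongue is now hidden under the lip, cut off at the line (204,367)–(295,503). There's no contact force. I'm probing gently for the pocket's end to get a y reference.

```bash
python3 -m creep '[[[-0.1,0,-0.02,0,0,0,-1],[-0.2,0,-0.04,0,0,0,-1],[-0.2,0,-0.04,0,0,0,-1]]]' 35; python3 -m creep '[[[-0.1,0,-0.02,0,0,0,-1],[-0.1,0,-0.02,0,0,0,-1]]]' 35;python3 -m creep '[[[-0.1,0,-0.02,0,0,0,-1],[-0.1,0,-0.02,0,0,0,-1]]]' 35
```

```text
time: 13.05
tool_pos: [0.5606, -0.1832, 0.0916]
tool_rot: [3.141, -0.201, 1.484]
contact_force: [0.9, 0.4, -2.1]
opening: 0.0437
time: 13.25
tool_pos: [0.5605, -0.184, 0.0917]
tool_rot: [-3.142, -0.202, 1.484]
contact_force: [0.4, 0.9, -0.7]
opening: 0.044
time: 13.45
tool_pos: [0.5604, -0.1842, 0.0918]
tool_rot: [-3.141, -0.203, 1.484]
contact_force: [0.5, 4.9, 0.5]
opening: 0.044
```

Contact with the pocket end came at TCP y ≈ -0.184. I'll back off 3 mm, so the true front edge is near -62, then swing the tail down about the tongue edge.

```bash
cat > sw.py <<'E'
from t3 import *
yp=-.0607
for th,h in((.2,.001),(.16,.001),(.12,.001),(.08,.001),(.04,.0008),(0.0,.0005),(0,0),(0,-.001)):
    c,s=np.cos(th),np.sin(th);my=yp+.071*c-.027*s;mh=h+.071*s+.027*c
    p,R=goal(my,mh,th);d=delta(p,R);print(th,h,d[0].tolist(),d[1].tolist(),p.round(4))
E
python3 sw.py
```

```text
0.2 0.001 [0.29, 0.02, 0.1] [-0.02, -0.18, 0.03] [ 0.5609 -0.1812  0.0914]
0.16 0.001 [0.4, 0.02, 0.42] [-0.02, -2.47, 0.03] [ 0.561  -0.1795  0.0885]
0.12 0.001 [0.49, 0.02, 0.74] [-0.02, -4.77, 0.03] [ 0.5612 -0.1779  0.0856]
0.08 0.001 [0.58, 0.02, 1.06] [-0.02, -7.06, 0.03] [ 0.5613 -0.1765  0.0826]
0.04 0.0008 [0.65, 0.02, 1.41] [-0.02, -9.35, 0.03] [ 0.5614 -0.1751  0.0793]
0.0 0.0005 [0.7, 0.02, 1.77] [-0.02, -11.64, 0.03] [ 0.5615 -0.1739  0.0759]
0 0 [0.69, 0.02, 1.82] [-0.02, -11.64, 0.03] [ 0.5615 -0.1739  0.0754]
0 -0.001 [0.67, 0.02, 1.91] [-0.02, -11.64, 0.03] [ 0.5615 -0.1739  0.0744]
```

```bash
python3 -m creep '[[[0.15,0,0.05,0,0,0,-1],[0.29,0,0.1,0,-0.2,0,-1],[0.35,0,0.26,0,-1.3,0,-1],[0.4,0,0.42,0,-2.5,0,-1],[0.45,0,0.58,0,-3.6,0,-1],[0.49,0,0.74,0,-4.8,0,-1],[0.49,0,0.74,0,-4.8,0,-1]]]' 35; sed -i 's/^for.*/for th,h in((.12,.001),(.08,.001),(.04,.0008),(.02,.0006),(0.0,.0005),(0,0),(0,-.001)):/' sw.py; python3 sw.py; python3 ov.py o6
```

```text
time: 14.15
tool_pos: [0.5609, -0.1771, 0.0854]
tool_rot: [-3.141, -0.119, 1.485]
contact_force: [0.7, 0.8, -1.8]
opening: 0.0439
0.12 0.001 [-0.07, 0.03, -0.03] [-0.05, 0.07, 0.09] [ 0.5612 -0.1779  0.0856]
0.08 0.001 [0.04, 0.03, 0.29] [-0.05, -2.22, 0.09] [ 0.5613 -0.1765  0.0826]
0.04 0.0008 [0.13, 0.04, 0.63] [-0.05, -4.51, 0.1] [ 0.5614 -0.1751  0.0793]
0.02 0.0006 [0.18, 0.04, 0.81] [-0.04, -5.65, 0.1] [ 0.5615 -0.1745  0.0776]
0.0 0.0005 [0.22, 0.04, 0.98] [-0.04, -6.8, 0.1] [ 0.5615 -0.1739  0.0759]
0 0 [0.21, 0.04, 1.03] [-0.04, -6.8, 0.1] [ 0.5615 -0.1739  0.0754]
0 -0.001 [0.2, 0.04, 1.13] [-0.04, -6.8, 0.1] [ 0.5615 -0.1739  0.0744]
mid in well mm -0.33562810763173984 7.3259215377996085 36.13854187688891 [ 1.486 -0.009  0.118] 14.25
```

View pics/scene_o6.png

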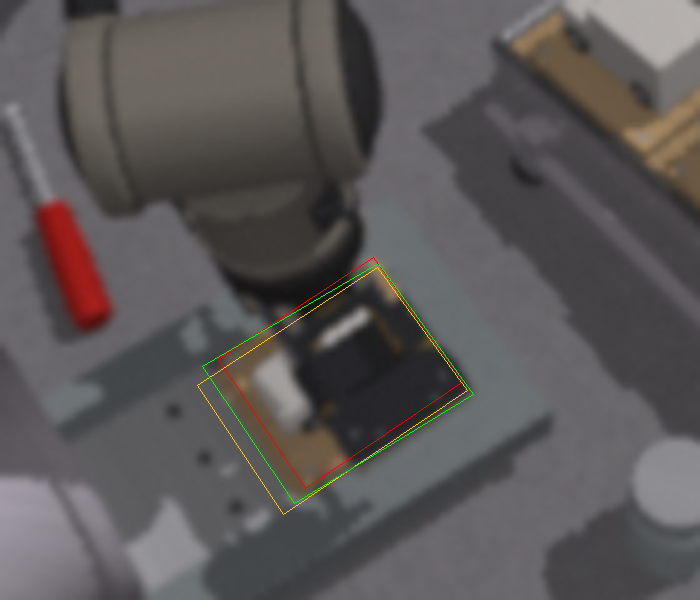

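The swing is half done with no contact. Continuing to nearly level.

```bash
python3 -m creep '[[[-0.05,0.03,0.13,0,-1.1,0,-1],[0.04,0.03,0.29,0,-2.2,0,-1],[0.08,0.03,0.46,0,-3.4,0,-1],[0.13,0.03,0.63,0,-4.5,0,-1],[0.17,0.03,0.8,0,-5.6,0,-1],[0.17,0.03,0.8,0,-5.6,0,-1]]]' 35; python3 sw.py; python3 ov.py o7
```

```text
time: 14.85
tool_pos: [0.5615, -0.1743, 0.0776]
tool_rot: [-3.141, -0.021, 1.485]
contact_force: [0.9, 0.9, -0.5]
opening: 0.0439
0.12 0.001 [-0.35, 0.0, -0.81] [-0.06, 5.67, 0.12] [ 0.5612 -0.1779  0.0856]
0.08 0.001 [-0.2, 0.0, -0.51] [-0.05, 3.37, 0.12] [ 0.5613 -0.1765  0.0826]
0.04 0.0008 [-0.07, 0.0, -0.18] [-0.05, 1.08, 0.12] [ 0.5614 -0.1751  0.0793]
0.02 0.0006 [-0.02, 0.0, -0.0] [-0.05, -0.06, 0.12] [ 0.5615 -0.1745  0.0776]
0.0 0.0005 [0.04, 0.0, 0.17] [-0.05, -1.21, 0.12] [ 0.5615 -0.1739  0.0759]
0 0 [0.04, 0.0, 0.22] [-0.05, -1.21, 0.12] [ 0.5615 -0.1739  0.0754]
0 -0.001 [0.04, 0.0, 0.32] [-0.05, -1.21, 0.12] [ 0.5615 -0.1739  0.0744]
mid in well mm -0.015109767563475474 9.89909040315544 28.998064095238167 [ 1.485e+00 -1.000e-03  2.100e-02] 14.95
```

View pics/scene_o7.png

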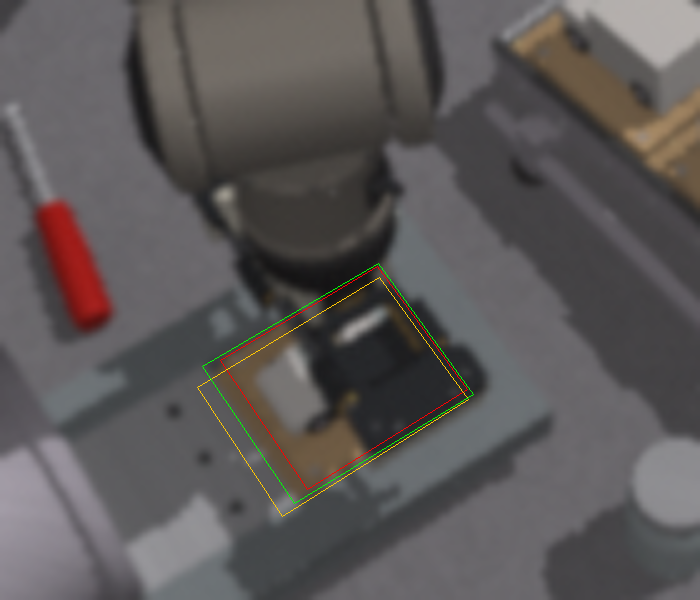

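View pics/top_o7.png

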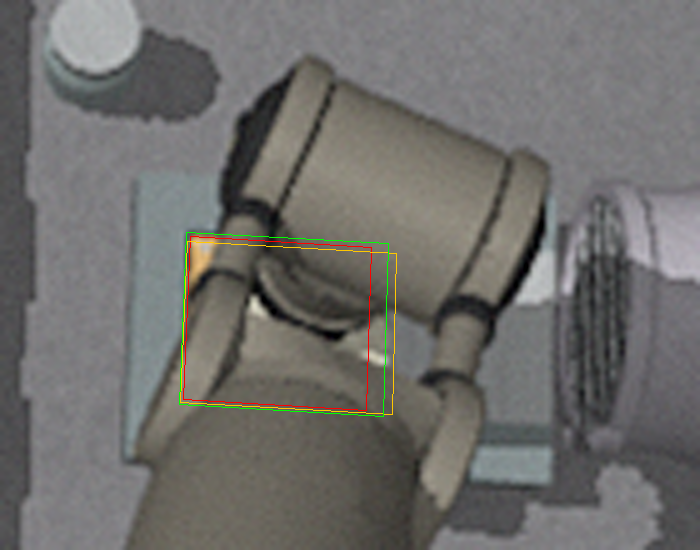

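The tray is almost level in the well. Finishing the swing gently.

```bash
python3 -m creep '[[[0.02,0,0.1,0,-0.6,0,-1],[0.04,0,0.17,0,-1.2,0,-1],[0.04,0,0.2,0,-1.2,0,-1],[0.04,0,0.2,0,-1.2,0,-1]]]' 35; python3 -m creep '[[[0,0,0.05,0,0,0,-1],[0,0,0.05,0,0,0,-1]]]' 35; python3 -m creep '[[[0,0,0.05,0,0,0,-1],[0,0,0.05,0,0,0,-1]]]' 35;python3 -c "
from cell import robot
import cv2
s=robot.observe();print(s['contact_force'],s['torque']);cv2.imwrite('pics/w8.png',robot.read_camera('wrist')[:,:,::-1])"
```

```text
time: 15.35
tool_pos: [0.5616, -0.1744, 0.0758]
tool_rot: [-3.141, -0.001, 1.485]
contact_force: [-0.8, -0.1, -1.3]
opening: 0.0439
time: 15.55
tool_pos: [0.5617, -0.1744, 0.0754]
tool_rot: [-3.141, -0.001, 1.485]
contact_force: [-0.1, -0.4, -1.0]
opening: 0.0439
time: 15.75
tool_pos: [0.5618, -0.1744, 0.0751]
tool_rot: [3.141, -0.001, 1.485]
contact_force: [-1.1, 1.4, 1.8]
opening: 0.044
[-1.09687061  1.39787995  1.83570762] [-0.03124996  0.15072428 -0.04923805]
```

View pics/w8.png

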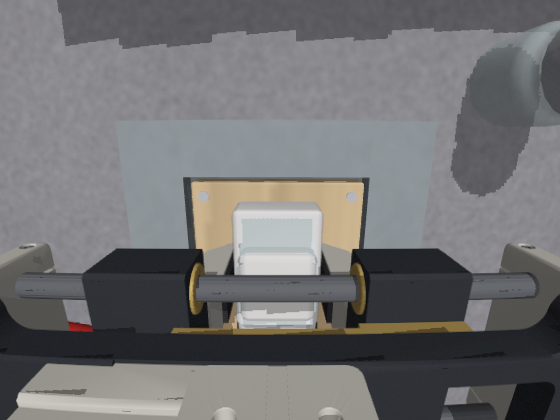

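The tail lies in the well: the tray edge is at (192–363,182), with an even dark gap on both sides and at the rear, and floor contact at the expected height. Releasing and rising.

```bash
python3 -m creep '[[[0,0,-0.02,0,0,0,0.5],[0,0,-0.02,0,0,0,0.5],[0,0,-0.02,0,0,0,0.5],[0,0,-0.02,0,0,0,0.5]]]' 35; python3 -m creep '[[[0,0,-0.5,0,0,0,0.5],[0,0,-1.5,0,0,0,0.5],[0,0,-3,0,0,0,0.5],[0,0,-6,0,0,0,0.5],[0,0,-9,0,0,0,0.5],[0,0,-12,0,0,0,0.5],[0,0,-13,0,0,0,0.5],[0,0,-13,0,0,0,0.5]]]'
python3 - <<'E'
from h import *
cv2.imwrite('pics/w9.png',robot.read_camera('wrist')[:,:,::-1])
E
```

```text
time: 16.2
tool_pos: [0.5618, -0.1744, 0.0752]
tool_rot: [3.142, -0.001, 1.485]
contact_force: [-0.3, 0.4, 0.1]
opening: 0.0674
time: 17.0
tool_pos: [0.5624, -0.1749, 0.2072]
tool_rot: [3.138, 0.001, 1.485]
contact_force: [-0.4, 0.3, 0.0]
opening: 0.0688
```

View pics/w9.png

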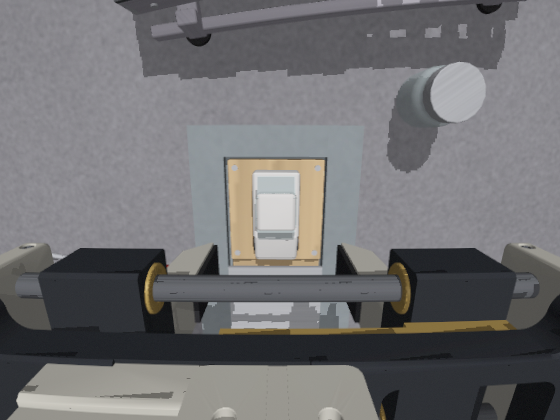

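The tray sits squarely in the well, at (228–325,158–265), with its tongue under the lip. I'm moving the arm aside for a last check.

```bash
python3 -m creep '[[[1,-1,-2,0,0,0,0.5],[3,-4,-4,0,0,0,0.5],[6,-7,-6,0,0,0,0.5],[9,-10,-7,0,0,0,0.5],[12,-13,-7,0,0,0,0.5],[14,-16,-7,0,0,0,0.5],[15,-17,-7,0,0,0,0.5],[15,-17,-7,0,0,0,0.5]]]'
python3 - <<'E'
from h import *
a=robot.read_camera('scene');b=robot.read_camera('top')
cv2.imwrite('pics/s10.png',a[:,:,::-1]);cv2.imwrite('pics/t10.png',b[:,:,::-1])
cv2.imwrite("pics/s10z.png",cv2.resize(a[120:300,160:430],None,fx=2.9,fy=2.9,interpolation=cv2.INTER_CUBIC)[:,:,::-1])
s=robot.observe();print(s['time'],s['contact_force'])
E
```

```text
time: 17.85
tool_pos: [0.4041, -0.0095, 0.2746]
tool_rot: [-3.141, -0.001, 1.486]
contact_force: [0.1, -0.3, 0.2]
opening: 0.0689
17.95 [0.77259053 0.09469928 0.98438624]
```

View pics/s10z.png

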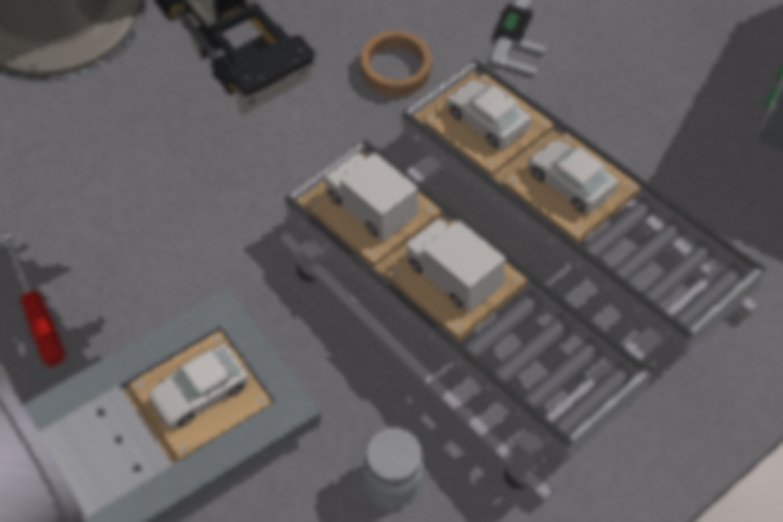

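View pics/t10.png

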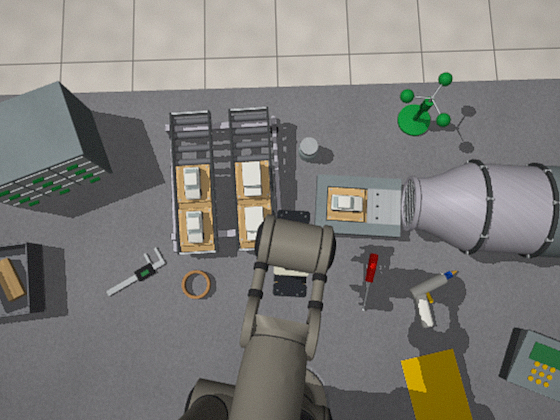

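The zoomed scene view shows car1's tray flush in the well at about (200,390), nose towards the nozzle and up to the lip. Cars 2 and 3 are at the lane stop, at about (490,110) and (570,170), and the vans and the rest look untouched. Handing in.

```bash
python3 -c "
from cell import robot
print(robot.hand_in())"
```

```text
the job is handed in; nothing more can be done
None
```

The front car is in the wind tunnel: its tray lies flush in the well, nose to the nozzle, with the tongue hooked under the lip. I handed in at about 18 s of the 48 s allowed; no verdict was reported.

- **Lift:** I gripped car1 across its sides, redoing the first grip 4 mm lower because it sat too high. I then lifted it straight off its lane, and the two cars behind rolled down to the stop.
- **Fit:** With the tail raised about 11.5°, I lowered the nose until it touched the well floor. I slid the tongue under the lip until it met the end of the pocket, backed off 3 mm, and swung the tail down until the tray touched the floor. Then I let go and moved the arm clear.
- **Last checks:** The pictures showed an even gap at the tray's sides and tail, cars 2 and 3 at the stop, and the vans and everything else in place. The contact force reading was within noise (about 1 N), so the robot was touching nothing.
- **What disagreed:** The wrist camera put heights about 3 mm lower than the lane's given dimensions. I settled it by the floor contact, which agreed with the given dimensions. The pocket end also came about 1.5 mm earlier than the model predicted, and I allowed for it. No check failed.

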